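# Stock the biscuit tin under the counter riser and close the divider on the row

## Robot

A 7-joint arm with a two-finger parallel gripper is mounted at the origin on a cart in front of the work surface, level with it; the furniture and walls round the work are solid. World frame = base frame: x ahead of the robot, y to its left, z up, the work surface at z = 0. Lengths are in m, angles in rad, forces in N, time in s.
With the tool pointing down it reaches from about 0.425 to 0.875 m from the base axis. Payload 8.4 kg.
Tool frame: the origin (TCP) lies at the very end of the fingers, on their centre line; the grasp point (between the pads) lies 19 mm behind it; z points along the fingers, y is the line along which they close (so a half turn about z gives the same grasp; the last joint's range is limited). The gripper opens to 87 mm and grips with 3 to 60 N. Pads are 19 mm wide; open, the fingers measure 117 mm over their backs; the gripper's body (75 mm by 190 mm) begins 51 mm behind the grasp point.
Start: joints at [-1.357, 0.333, 0.04, 1.465, -0.013, 1.343, -0.059], TCP at [0.2, 0.618, 0.223] pointing down, gripper open.
Joint ranges: [-2.58, 2.58], [-0.38, 2.09], [-1.3, 1.39], [0.25, 2.4], [-1.5, 4.64], [0.08, 2.09], [-2.65, 2.65]. Speed limits (rad/s): [2.22, 2.22, 2.79, 2.79, 3.14, 3.14, 3.14].

## Interface

Orientations are given as a unit quaternion [w, x, y, z].
In Python, from cell import env, vision gives the robot as it stands. The module is installed in compiled form; this text tells all that it offers.
- The arm moves only by the shell command python3 -m creep 'ROWS'. ROWS is a JSON object of lists of equal length, an entry for each row: "twist": the turn, a rotation vector about the world's x, y, z in degrees, a list of three; "dp": the shift along the world's x, y, z in cm, a list of three; "gripper": the finger opening in cm, from 0 to 8.7. In form: {"twist": [[rx, ry, rz], ...], "dp": [[tx, ty, tz], ...], "gripper": [gripper, ...]}. A call has 1 to 10 rows; each row is the pose to reach, as a shift and turn from the pose commanded when the call began; what a row does not reach only later rows make up. A row lasts 1/8 s, in which the tool goes at most 62.5 mm and 10.7 degrees, less where a joint would pass 70% of its speed; a pose out of reach is approached as far as the arm can. A call with a gripper value outside its range is refused whole. The fingers move at their own pace and stop on an object; the grip force is fixed at half the most. Time passes only in rows, so rows that repeat a pose let the fingers close. It gives the time, the measured TCP pose, the force, the opening and the grip force at its end, in the units of the state.
- env.get_state(): the state, without advancing time (a new reading comes with each control period).
- vision.camera(name): name is "scene" or "side" or "wrist"; returns the picture (480x640x3 uint8, red, green, blue); there is no depth.
- vision.camera_info(name): a dict with "fov_y" (degrees; the focal length in pixels is half the picture's height over the tangent of half this angle, whatever the lens; pixels are square), "cx", "cy" (the principal point, pixels), "extrinsics" (4x4, takes a point from world to camera coordinates). Camera axes: x right, y up, looking along -z (the intrinsics and any distortion apply to the point x, -y, -z); pixel columns grow to the right and rows downward; lengths in m; the calibration is good to about 2 mm. A picture is of the moment at which its call begins: read the wrist's pose just before it. camera_info takes no time and is no camera call; for the wrist camera it gives the pose at the moment of the call.
- env.job_done(): hands the job in; it is judged then, once.
The state is a dict: "time": time; "joint_positions": joint angles; "qvel": joint speeds; "joint_efforts": joint torques, N m; "eef_pos": TCP position; "orientation": TCP orientation; "contact_force": force on the tool from outside, world axes, zero at the start; "ft_torque": the same for the moment, N m; "grip_width": finger opening in m; "finger_force": force on a finger pad.
Only numpy, scipy, OpenCV 4.12 (cv2) and the standard library are available. Lean on these libraries where they do the work, as an engineer would, in place of code of your own. Each camera call takes 0.05 s, during which the arm holds its last target. There are 200 camera calls.

## Task

Push the green biscuit tin under the counter riser, beside the red tin, until it stands square against the stop at the back; then slide the divider along by its upright pull until the two tins are held tight, with no play left, between it and the guide plate at the left, and let go. Do not crush the tins, and leave the milk jug, timer, cherry tin and tamper alone.

Things in the scene. Friction and masses are not known exactly. Their poses are not given: they have to be found in the camera images.
- riser: fixed wooden shelf on two end panels, open in front, no floor. Origin: on the worktop below the middle of the shelf's front edge; x to its back, y left along the edge. Shelf x -2 to 136, underside z 160, top 178 mm (crockery on it); tracks below it down to z 148. End panels' inner faces y +-200 mm. A metal guide plate (6 mm) is clamped 0 to 25 mm inside the left panel (not reported where)
- riser_stop (a point): foot of the front face of the riser's wooden back stop, at its middle: riser x = 112 mm, y = 0. The stop is 48 mm high and runs along riser y over the full width
- divider: metal divider hanging in the riser's tracks; slides only along riser y, with friction, and stays put. Origin: on the worktop under its pull, an upright dark bar 14 mm thick, z 53 to 117 mm, 35 mm in front of the riser's edge; axes as the riser. Panel 6 mm thick (inner face y +3), 37 to 141 mm behind the pull, z 8-140 mm. Starts open at riser y -135 to -110 mm; closes to +y (left)
- tin_green: loose green biscuit tin with brass trim, 92 mm (its x) by 112 mm (its y) by 62 mm high, about 0.3 kg. Origin: centre of its underside. It starts on the worktop in front of the riser, turned a little
- tin_red: loose red biscuit tin of the same size and kind; origin: centre of its underside. It already stands under the riser near the back stop, with a gap of some millimetres to the guide plate at its left
- milk_jug: bystander: steel milk jug 89x119x99 mm, origin at the centre of its underside
- timer: bystander: red and white kitchen timer 65 mm across, 54 mm high, origin at the centre of its underside
- cherries: bystander: round tin 75 mm across, 58 mm high, origin at the centre of its underside
- tamper: bystander: coffee tamper with brown handle, 58 mm across, 82 mm high, origin at the centre of its underside
Not all that is in view belongs to the job. Of the things shaped like the tin_red, the red one is meant.

How it is judged:
By the outcome, as a careful person would: the job done as asked, in the order asked, and still so for the second after the job is handed in, with the robot touching nothing.
It also fails if it takes over 72 s, if anything falls off the work surface, if the arm or the gripper's body presses on something with over 40 N, if the wrist force passes 120 N, or if a joint passes its speed limit or range.

## Working session

There is one attempt and no reset: what is moved stays moved. The work goes in short steps, Python scripts to look and compute and a shell command to move; the robot and the scene stay as the last step left them, time stands still between calls to the robot, and variables do not carry over. Pictures are saved under pics/ and viewed, at most 10 in all, crops included, and the job is handed in when it is done.

```bash
mkdir -p pics; cat > h.py <<'E'
import numpy as np, cv2
from cell import env, vision
def snap(n,f):
    im=vision.camera(n); cv2.imwrite('pics/'+f,im[:,:,::-1]); return im
def K(n):
    i=vision.camera_info(n); f=240/np.tan(np.radians(i['fov_y'])/2)
    return f,i['cx'],i['cy'],np.array(i['extrinsics'])
def proj(n,P):
    f,cx,cy,E=K(n); P=np.atleast_2d(P); c=P@E[:3,:3].T+E[:3,3]
    return np.c_[cx+f*c[:,0]/-c[:,2], cy+f*c[:,1]/c[:,2]]
def ray(n,uv,z):
    f,cx,cy,E=K(n); uv=np.atleast_2d(np.array(uv,float)); R=E[:3,:3]; o=-R.T@E[:3,3]
    d=np.c_[(uv[:,0]-cx)/f,-(uv[:,1]-cy)/f,-np.ones(len(uv))]@R
    z=np.broadcast_to(z,len(uv)); return o+d*((z-o[2])/d[:,2])[:,None]
E
python3 - <<'E'
from h import *
for n in('scene','side','wrist'):
    snap(n,n+'0.png'); i=vision.camera_info(n); print(n,i)
print(env.get_state())
E
```

```text
scene {'fov_y': 51.18948600253182, 'cx': 320.2699853978542, 'cy': 236.19559655775683, 'extrinsics': array([[ 0.64484333, -0.76410688,  0.01782596, -0.35824535],
       [ 0.41359935,  0.36846689,  0.83256695, -0.26558371],
       [-0.64273841, -0.52950244,  0.55363752, -1.13027262],
       [ 0.        ,  0.        ,  0.        ,  1.        ]])}
side {'fov_y': 55.60769222394584, 'cx': 314.76483305181085, 'cy': 241.08741132828408, 'extrinsics': array([[ 0.82666907, -0.56238224,  0.01856005, -0.45622448],
       [ 0.31378326,  0.48812097,  0.8144188 , -0.22457154],
       [-0.46707421, -0.667431  ,  0.57998064, -0.99597856],
       [ 0.        ,  0.        ,  0.        ,  1.        ]])}
wrist {'fov_y': 61.58137090575341, 'cx': 317.51425098625026, 'cy': 239.46561848461147, 'extrinsics': array([[ 3.08299430e-01,  9.51288951e-01, -8.90736571e-04,
        -6.49309970e-01],
       [-9.07367481e-01,  2.93783607e-01, -3.00625093e-01,
         3.48768049e-02],
       [-2.85719646e-01,  9.34907701e-02,  9.53741978e-01,
        -3.92311102e-01],
       [ 0.00000000e+00,  0.00000000e+00,  0.00000000e+00,
         1.00000000e+00]])}
{'time': 0.15, 'joint_positions': array([-1.35719734,  0.33374002,  0.03990132,  1.46608786, -0.01339524,
        1.34328992, -0.05850831]), 'qvel': array([ 5.58376518e-05, -1.47330049e-03,  6.40706394e-04, -2.21312344e-03,
       -1.28779123e-03, -1.69326336e-03,  5.82526942e-04]), 'joint_efforts': array([ 1.61858665e-03, -6.56840301e+01,  1.33645769e+00, -4.04108799e+01,
       -5.97567670e-02,  4.16805746e-02,  1.70992967e-04]), 'eef_pos': array([0.19994452, 0.61809233, 0.22185986]), 'orientation': array([-5.08344166e-05,  1.55786373e-01,  9.87790570e-01, -6.27484131e-04]), 'contact_force': array([-0.65931575,  0.28479608, -0.17578263]), 'ft_torque': array([-0.05273611,  0.0303508 ,  0.01720632]), 'finger_force': 0.0, 'grip_width': 0.08695057994625033}
```

View pics/scene0.png

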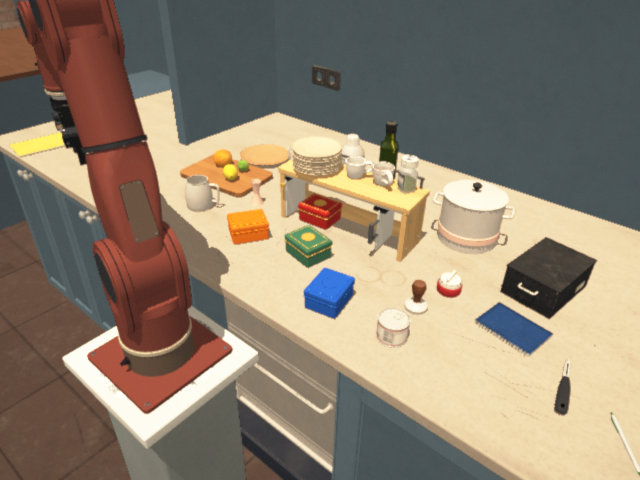

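View pics/side0.png

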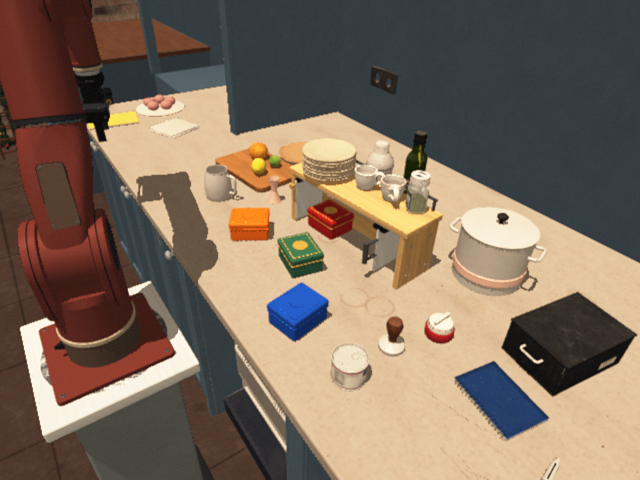

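Candidates for the green tin: green (scene 308,245), orange (248,226), blue (330,292). For the red tin: red under the riser (320,210) versus orange (248,226). I choose green at 308,245 and red at 320,210, and check both in a close crop.

```bash
python3 - <<'E'
from h import *
a=cv2.imread('pics/scene0.png')[150:270,270:430]; b=cv2.imread('pics/side0.png')[160:280,270:430] 
cv2.imwrite('pics/c1.png',cv2.resize(a,None,fx=5,fy=5,interpolation=cv2.INTER_CUBIC))
cv2.imwrite('pics/c2.png',cv2.resize(cv2.imread('pics/side0.png')[165:285,275:435],None,fx=5,fy=5,interpolation=cv2.INTER_CUBIC))
E
```

```text
(no output)
```

View pics/c1.png

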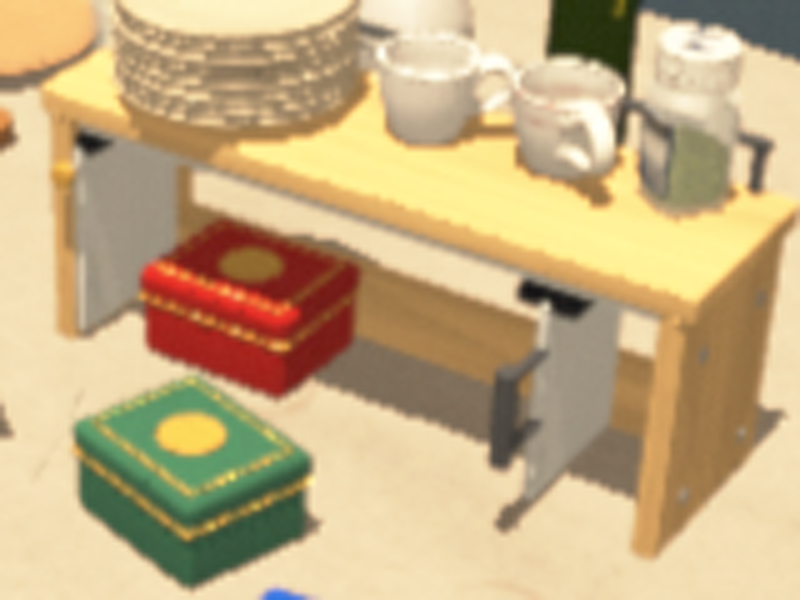

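View pics/c2.png

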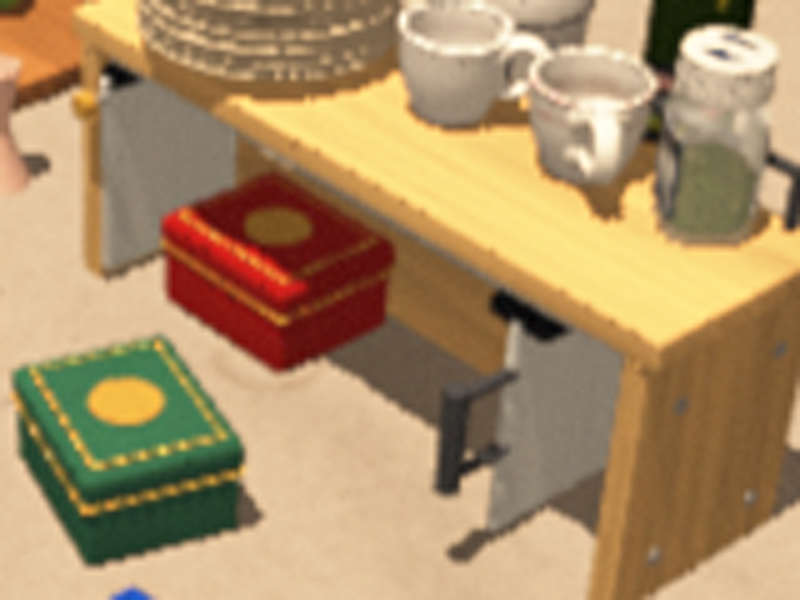

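```bash
cat > fit.py <<'E'
from h import *
from scipy.optimize import least_squares
def s(p):return np.array(p,float)/5+[270,150]-.4
def d(p):return np.array(p,float)/5+[275,165]-.4
def box(a,b):return np.array([[-a,b,0],[-a,-b,0],[a,-b,0],[a,b,0]])/2
def T(q,P):
    c,sn=np.cos(q[2]),np.sin(q[2]);P=np.array(P,float);o=P.copy()
    o[:,0]=q[0]+c*P[:,0]-sn*P[:,1];o[:,1]=q[1]+sn*P[:,0]+c*P[:,1];return o
def fit(q0,L,nm):
    f=lambda q:np.concatenate([(proj(c,T(q,[P]))-uv).ravel() for c,P,uv in L])
    r=least_squares(f,q0,loss='soft_l1');print(nm,r.x.round(4),np.degrees(r.x[2]).round(2));print(r.fun.reshape(-1,2).round(1).tolist());return r.x
E
python3 - <<'E'
from fit import *
for nm,p in(('green',[(75,425),(190,515),(312,465)]),('redtop',[(140,265),(275,330),(360,265)])): print(nm,ray('scene',s(p),.055))
print('gs',ray('side',d([(15,375),(88,495),(243,450)]),.055))
print('rs',ray('side',d([(163,215),(283,300),(395,245)]),.055))
print('feet',ray('scene',s([(60,333),(635,552),(658,555)]),0), ray('side',d([(88,270),(105,272)]),0))
print('shelf top front',ray('scene',s([(43,92),(690,322)]),.178),ray('side',d([(75,20),(655,370)]),.178))
print('pull bottom',ray('scene',s([(500,465)]),.053),ray('side',d([(446,491)]),.053))
print('red bottom',ray('scene',s([(150,345),(280,395),(353,350)]),0),ray('side',d([(170,295),(282,370),(385,325)]),0))
print('gr bottom',ray('scene',s([(82,500),(192,585),(305,535)]),0),ray('side',d([(22,455),(93,562),(238,525)]),0))
E
```

```text
green [[ 0.47898709  0.07134151  0.055     ]
 [ 0.45596386 -0.03732025  0.055     ]
 [ 0.53820484 -0.05673411  0.055     ]]
redtop [[0.64106823 0.16824938 0.055     ]
 [0.63717954 0.05278116 0.055     ]
 [0.73524713 0.06345232 0.055     ]]
gs [[ 0.47656481  0.07021167  0.055     ]
 [ 0.45433723 -0.04023796  0.055     ]
 [ 0.54183229 -0.05192857  0.055     ]]
rs [[0.63613141 0.16620945 0.055     ]
 [0.64251631 0.05165277 0.055     ]
 [0.73333396 0.06382798 0.055     ]]
feet [[ 0.61104622  0.21200435  0.        ]
 [ 0.65673339 -0.20271863  0.        ]
 [ 0.66309266 -0.214284    0.        ]] [[0.61051789 0.21158386 0.        ]
 [0.61823082 0.20391391 0.        ]]
shelf top front [[ 0.6000267   0.20963468  0.178     ]
 [ 0.63120537 -0.23188393  0.178     ]] [[ 0.59968134  0.20489074  0.178     ]
 [ 0.63745958 -0.23512708  0.178     ]]
pull bottom [[ 0.61156554 -0.13480159  0.053     ]] [[ 0.6105985  -0.13432207  0.053     ]]
red bottom [[0.63911534 0.15824501 0.        ]
 [0.64915342 0.05702518 0.        ]
 [0.72221889 0.0561007  0.        ]] [[0.63794682 0.16025062 0.        ]
 [0.64897329 0.05786608 0.        ]
 [0.72934361 0.06249532 0.        ]]
gr bottom [[ 0.48308116  0.07118133  0.        ]
 [ 0.46377248 -0.03222494  0.        ]
 [ 0.5432363  -0.04960481  0.        ]] [[ 4.78845889e-01  6.95466424e-02  0.00000000e+00]
 [ 4.62981839e-01 -3.02472482e-02  0.00000000e+00]
 [ 5.44418925e-01 -4.63906473e-02  1.11022302e-16]]
```

Both choices hold: in the crop the green tin's top (scene crop corners 75,425 / 190,515 / 312,465) is turned about −11°. The red tin is under the shelf, by the grey guide plate (foot 80,333). The divider pull is at (500,465). Next I fit the poses.

```bash
python3 - <<'E'
from fit import *
S,D='scene','side'
g=[]
for (x,y),a,b in (((-46,56),(82,500),(22,455)),((-46,-56),(192,585),(93,562)),((46,-56),(305,535),(238,525))):
    g+=[(S,[x/1e3,y/1e3,0],s(a)),(D,[x/1e3,y/1e3,0],d(b))]
for (x,y),a,b in (((-46,56),(75,430),(14,380)),((46,-56),(313,468),(244,455))):
    g+=[(S,[x/1e3,y/1e3,.052],s(a)),(D,[x/1e3,y/1e3,.052],d(b))]
fit([.517,.01,-.2],g,'green')
r=[]
for (x,y),a,b in (((-46,56),(150,345),(170,295)),((-46,-56),(280,395),(282,370)),((46,-56),(353,350),(385,325))):
    r+=[(S,[x/1e3,y/1e3,0],s(a)),(D,[x/1e3,y/1e3,0],d(b))]
for (x,y),a,b in (((-46,56),(140,270),(162,220)),((46,-56),(361,270),(396,250))):
    r+=[(S,[x/1e3,y/1e3,.052],s(a)),(D,[x/1e3,y/1e3,.052],d(b))]
R=fit([.69,.11,.1],r,'red')
w=.218
f=lambda h:[(S,[-.002,h,.178],s((43,92))),(D,[-.002,h,.178],d((75,20))),(S,[-.002,-h,.178],s((690,322))),(D,[-.002,-h,.178],d((655,370))),
 (S,[-.0,h,0],s((58,333))),(D,[-.0,h,0],d((86,270))),(S,[0,-h,0],s((658,557))),(S,[0,-.2,0],s((635,552)))]
for h in(.216,.218,.22): q=fit([.63,0,.08],f(h),'riser%g'%h)
inv=lambda q,p:np.array([[np.cos(q[2]),np.sin(q[2])],[-np.sin(q[2]),np.cos(q[2])]])@(np.array(p)[:2]-q[:2])
print('red in riser',inv(q,R),np.degrees(R[2]-q[2]),'pull',inv(q,[.611,-.1345]))
print('plate foot front',inv(q,ray(S,s([(80,333)]),0)[0]),inv(q,ray(D,d([(105,274)]),0)[0]))
print('blue',ray(S,[(325,271),(356,280),(337,314),(305,297)],[.062,.062,0,0]),'orange',ray(S,[(270,239),(235,241)],0))
st=env.get_state();f,cx,cy,E=K('wrist');o=-E[:3,:3].T@E[:3,3]
from scipy.spatial.transform import Rotation as Ro
qq=st['orientation'];M=Ro.from_quat(np.r_[qq[1:],qq[0]]).as_matrix()
print('cam in tool',M.T@(o-st['eef_pos']),'look',M.T@(-E[2,:3]), 'tool axes',M.round(3).tolist())
E
```

```text
green [ 0.5128  0.0105 -0.1989] -11.4
[[-1.8, 0.2], [-0.9, -0.9], [-0.8, 1.6], [-1.0, 1.9], [1.8, -0.0], [2.3, 1.1], [-0.8, -0.5], [0.2, -1.1], [0.8, -1.4], [1.7, -0.4]]
red [0.6858 0.1135 0.0784] 4.49
[[-2.4, -0.4], [-1.6, -0.6], [-0.2, 1.0], [-0.5, 1.1], [1.4, -2.2], [2.0, -0.5], [-0.6, 0.7], [0.1, -0.0], [0.5, -0.1], [1.0, -0.0]]
riser0.216 [ 0.6293 -0.0056  0.1111] 6.37
[[1.0, -0.3], [0.4, -0.8], [0.3, -4.4], [-0.0, -4.9], [-0.2, 1.0], [-0.6, 0.8], [-0.1, 2.0], [-0.5, 1.0]]
riser0.218 [ 0.6281 -0.0064  0.1011] 5.8
[[0.8, -0.5], [0.3, -1.1], [0.7, -3.5], [-0.1, -3.9], [-0.3, 0.8], [-0.6, 0.6], [0.2, 2.9], [-0.8, 1.7]]
riser0.22 [ 0.6266 -0.0076  0.0909] 5.21
[[0.7, -0.7], [0.3, -1.3], [1.1, -2.6], [-0.2, -2.7], [-0.4, 0.6], [-0.6, 0.4], [0.6, 3.9], [-1.1, 2.4]]
red in riser [0.06997591 0.11522441] -0.7119555541982385 pull [-0.02703611 -0.12494189]
plate foot front [0.01223005 0.20967066] [0.00947213 0.2095892 ]
blue [[ 4.17031761e-01 -1.31447059e-01  6.20000000e-02]
 [ 4.40341871e-01 -2.13908461e-01  6.20000000e-02]
 [ 3.64752236e-01 -2.15667536e-01  0.00000000e+00]
 [ 3.60441185e-01 -1.12718040e-01  1.11022302e-16]] orange [[0.49147651 0.14596232 0.        ]
 [0.41381559 0.21695244 0.        ]]
cam in tool [ 8.43071718e-02 -1.31725700e-04 -1.62218161e-01] look [-3.00534009e-01  1.80163107e-04  9.53771082e-01] tool axes [[-0.951, 0.308, -0.0], [0.308, 0.951, -0.001], [-0.0, -0.001, -1.0]]
```

```bash
python3 -m creep '{"twist":[[0,0,8],[0,0,16],[0,0,23.5],[0,0,23.5],[0,0,23.5],[0,0,23.5],[0,0,23.5]],"dp":[[3,-4.5,1.2],[6,-9,2.4],[9.5,-13.5,3.6],[13,-18,5],[16,-22.5,6.2],[19,-27,7.3],[22,-32,8]],"gripper":[6,6,6,6,6,6,6]}' && python3 -m creep '{"twist":[[0,0,0],[0,0,0],[0,0,0],[0,0,0],[0,0,0],[0,0,0],[0,0,0],[0,0,0]],"dp":[[0,-5,0],[0,-10,0],[0,-15,0],[0,-20,0],[0,-25,0],[0,-30,0],[0,-30,0],[0,-30,0]],"gripper":[6,6,6,6,6,6,6,6]}' && python3 - <<'E'
from h import *
print(vision.camera_info('wrist')['extrinsics'].tolist()); im=snap('wrist','w1.png')
import json
s=env.get_state();print(s['eef_pos'],s['orientation'],s['time'])
np.save('w1E.npy',K('wrist')[3])
cv2.imwrite('pics/w1b.png',cv2.resize(im[:,:,::-1],(800,600)))
E
```

```text
time: 1.02
eef_pos: [0.4207, 0.297, 0.303]
orientation: [0.0, -0.049, 0.999, 0.0]
contact_force: [-0.1, 0.1, 0.2]
grip_width: 0.0599
finger_force: 0.0
time: 2.02
eef_pos: [0.4199, -0.001, 0.3025]
orientation: [-0.0, -0.049, 0.999, 0.0]
contact_force: [-0.0, 0.6, 0.5]
grip_width: 0.0602
finger_force: 0.0
[[-0.09676417427937249, 0.9953067771534913, 0.0010554280473476392, 0.04091183572781465], [-0.9492666239991133, -0.0919692413252553, -0.30072335328568195, 0.4578999646342788], [-0.29921492465677463, -0.030101129586592636, 0.9537108318878704, -0.34291872426903364], [0.0, 0.0, 0.0, 1.0]]
[ 0.4199038  -0.00049475  0.30242529] [-1.40278250e-04 -4.93089226e-02  9.98783565e-01  3.08320375e-05] 2.075
```

View pics/w1b.png

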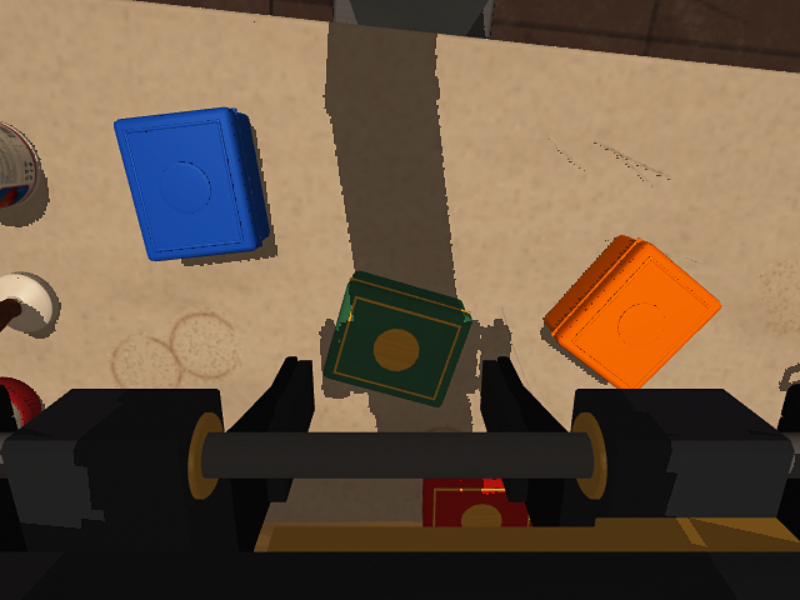

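The wrist picture shows the green tin top with its badge at (397,350)/1.25, but the gripper hides the riser. I read the riser's corners in one enlarged composite instead.

```bash
python3 - <<'E'
from h import *
A=cv2.imread('pics/scene0.png');B=cv2.imread('pics/side0.png')
def c(I,x,y):
    t=cv2.resize(I[y:y+50,x:x+66],(396,300),interpolation=cv2.INTER_CUBIC);return cv2.copyMakeBorder(t,0,0,0,4,cv2.BORDER_CONSTANT,value=(255,0,255))
cv2.imwrite('pics/c3.png',np.vstack([np.hstack([c(A,270,165),c(A,376,190)]),np.hstack([c(B,282,165),c(B,380,222)])]))
E
```

```text
(no output)
```

View pics/c3.png

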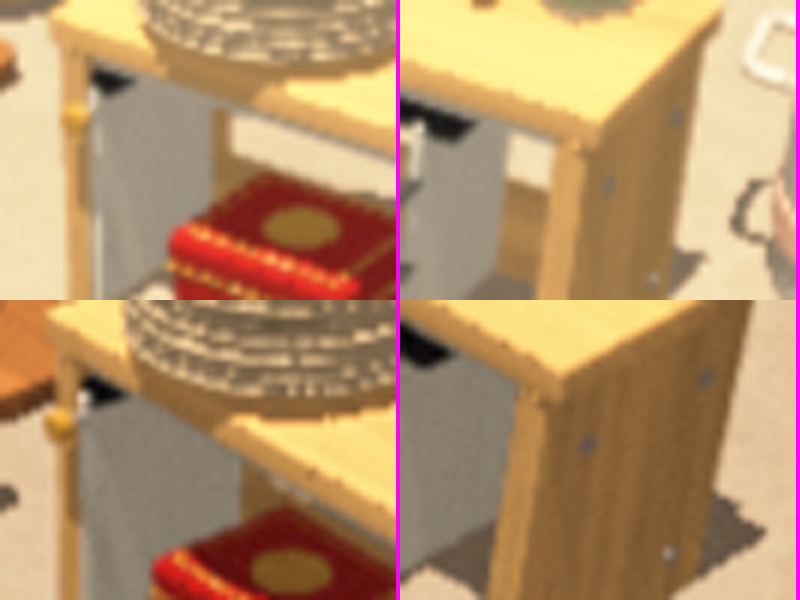

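```bash
python3 - <<'E'
from fit import *
S,D='scene','side'
def L(h,x0):
    return [(S,[-.002,h,.178],[278.7,167.8]),(S,[-.002,h,.16],[278.7,171.7]),(D,[-.002,h,.178],[290,167.5]),(D,[-.002,h,.16],[290,172.2]),
 (S,[-.002,-h,.178],[409.8,210.8]),(S,[-.002,-h,.16],[409.5,214.7]),(D,[-.002,-h,.178],[407,235]),(D,[-.002,-h,.16],[406.7,238.7]),
 (S,[x0,h,0],s((58,333))),(D,[x0,h,0],d((86,270))),(S,[x0,-h,0],s((658,557))),(S,[x0,-.2,0],s((635,552)))]
inv=lambda q,p:np.array([[np.cos(q[2]),np.sin(q[2])],[-np.sin(q[2]),np.cos(q[2])]])@(np.array(p)[:2]-q[:2])
for h in(.216,.219,.222):
    q=fit([.63,0,.08],L(h,0),'riser%g'%h)
    print('red in riser',inv(q,[.6858,.1135]),'green',inv(q,[.5128,.0105]),'pull',inv(q,[.611,-.1345]))
# green from wrist
f,cx,cy,_=K('wrist');E=np.load('w1E.npy');R=E[:3,:3];o=-R.T@E[:3,3]
def wr(p,z):
    p=np.array(p,float)/1.25-.1;dd=np.array([(p[0]-cx)/f,-(p[1]-cy)/f,-1])@R;return o+dd*(z-o[2])/dd[2]
for p in[(397,350),(356,302),(472,315),(439,407),(324,376)]:print(wr(p,.062).round(4))
print('redtop front-left,centre, front right',wr((527,478),.062),wr((481,517),.062),wr((424,480),.062))
E
```

```text
riser0.216 [ 0.6331 -0.0046  0.1226] 7.03
[[0.6, -0.3], [0.7, 1.1], [0.2, 0.1], [0.3, 1.0], [-1.0, -2.2], [-1.5, -0.4], [0.2, -2.4], [-0.6, 0.2], [-0.0, 0.8], [-0.3, 0.6], [0.7, 0.8], [0.3, -0.1]]
red in riser [0.06674935 0.11073812] green [-0.11754946  0.02967058] pull [-0.03782128 -0.12625138]
riser0.219 [ 0.6333 -0.0043  0.1135] 6.51
[[0.2, -0.8], [0.3, 0.6], [0.1, -0.5], [0.2, 0.4], [-0.4, -1.7], [-0.9, 0.2], [0.6, -1.6], [-0.2, 1.0], [-0.4, 0.2], [-0.5, -0.1], [1.3, 1.4], [-0.1, 0.2]]
red in riser [0.06554128 0.11105661] green [-0.11801448  0.02832038] pull [-0.03687499 -0.12687184]
riser0.222 [ 0.6331 -0.0042  0.1033] 5.92
[[-0.2, -1.3], [-0.1, 0.1], [0.0, -1.1], [0.1, -0.2], [0.2, -1.0], [-0.3, 0.9], [0.9, -0.7], [0.1, 1.9], [-0.8, -0.4], [-0.5, -0.7], [1.8, 2.2], [-0.5, 0.5]]
red in riser [0.06457328 0.11159306] green [-0.11812584  0.02698199] pull [-0.03540181 -0.12737142]
[0.508  0.0087 0.062 ]
[ 0.4679 -0.0299  0.062 ]
[0.4698 0.0687 0.062 ]
[0.5595 0.0517 0.062 ]
[ 0.5389 -0.0529  0.062 ]
redtop front-left,centre, front right [0.62623401 0.14363672 0.062     ] [0.67472779 0.10701034 0.062     ] [0.63793142 0.04709314 0.062     ]
```

```bash
python3 -m creep '{"twist":[[0,0,0.8],[0,0,0.8],[0,0,0.8],[0,0,0.8],[0,0,0.8],[0,0,0.8],[0,0,0.8],[0,0,0.8],[0,0,0.8],[0,0,0.8]],"dp":[[4,5,0],[7.7,10,-2],[7.7,10,-8],[7.7,10,-14],[7.7,10,-19],[7.7,10,-23],[7.7,10,-26],[7.7,10,-28],[7.7,10,-28.7],[7.7,10,-28.7]],"gripper":[0,0,0,0,0,0,0,0,0,0]}'
```

```text
time: 3.32
eef_pos: [0.4968, 0.0991, 0.0153]
orientation: [-0.0, -0.056, 0.998, -0.0]
contact_force: [0.7, -0.6, -0.3]
grip_width: 0.0005
finger_force: 0.0
```

```bash
python3 -m creep '{"twist":[[0,0,0],[0,0,0],[0,0,0],[0,0,0],[0,0,0],[0,0,0],[0,0,0],[0,0,0],[0,0,0],[0,0,0]],"dp":[[0.07,-0.7,0],[0.15,-1.4,0],[0.23,-2.1,0],[0.3,-2.8,0],[0.38,-3.5,0],[0.46,-4.2,0],[0.53,-4.9,0],[0.6,-5.6,0],[0.68,-6.2,0],[0.75,-6.6,0]],"gripper":[0,0,0,0,0,0,0,0,0,0]}' && python3 -m creep '{"twist":[[0,0,0],[0,0,0]],"dp":[[0,2,0],[0,2.5,0]],"gripper":[0,0]}'; python3 - <<'E'
from h import *
a=snap('scene','s2.png');b=snap('side','d2.png')
c=lambda I,x,y:cv2.resize(I[y:y+100,x:x+133,::-1],(400,300),interpolation=cv2.INTER_CUBIC)
cv2.imwrite('pics/c4.png',np.vstack([np.hstack([c(a,250,190),c(b,240,210)])]))
E
```

```text
time: 4.58
eef_pos: [0.5045, 0.032, 0.0155]
orientation: [-0.0, -0.056, 0.998, -0.0]
contact_force: [-1.7, 3.6, 3.8]
grip_width: 0.0007
finger_force: 2.2
time: 4.82
eef_pos: [0.5043, 0.0575, 0.0152]
orientation: [-0.0, -0.056, 0.998, -0.0]
contact_force: [-0.0, -0.3, 0.4]
grip_width: 0.0003
finger_force: 0.0
```

View pics/c4.png

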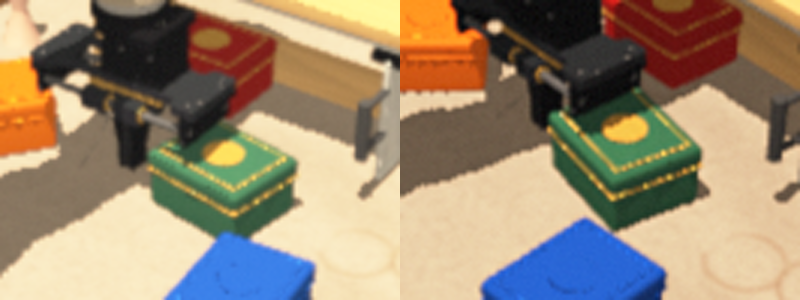

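The composite shows the green tin pushed right. Its badge is at scene (324,241) and side (315,253), and its bottom front corner at scene crop (238,238).

```bash
python3 - <<'E'
from fit import *
S,D='scene','side'
a=lambda p:np.array(p)/3.0+[250,190]-.3
b=lambda p:np.array(p)/3.0+[240,210]-.3
g=[]
for (x,y,z),p,q in (((-46,56,0),(155,207),(157,180)),((-46,-56,0),(238,238),(215,230)),((46,-56,0),(294,203),(297,197)),((0,0,62),(223,153),(225,129)),((46,-56,52),(298,162),(301,157)),((-46,56,52),(149,160),(150,130))):
    P=[x/1e3,y/1e3,z/1e3]
    g+=[(S,P,a(p)),(D,P,b(q))]
G=fit([.517,-.03,0],g,'green')
q=np.array([.6332,-.0044,.112]);r=G[:2]-q[:2];c,s_=np.cos(.112),np.sin(.112)
print('riser',c*r[0]+s_*r[1],-s_*r[0]+c*r[1],np.degrees(G[2]-.112))
E
```

```text
green [ 0.5232 -0.0398  0.0205] 1.17
[[-2.9, -0.6], [-3.7, -3.5], [-0.0, 4.5], [0.9, 2.7], [1.0, 1.2], [2.1, 0.6], [0.0, -0.2], [-0.0, -0.3], [0.5, 0.0], [1.8, -1.6], [-1.0, 0.2], [-1.6, -2.3]]
riser -0.11327941159714827 -0.022897801114666015 -5.243386805237654
```

```bash
python3 -m creep '{"twist":[[0,0,0],[0,0,0],[0,0,0],[0,0,0],[0,0,0],[0,0,0],[0,0,0],[0,0,0],[0,0,0],[0,0,0]],"dp":[[0,0.5,4],[0,0.5,9],[-2,-3,9],[-4,-7,9],[-5.4,-10.5,9],[-5.4,-10.5,7],[-5.4,-10.5,3.5],[-5.4,-10.5,1],[-5.4,-10.5,0.5],[-5.4,-10.5,0.5]],"gripper":[0,0,6,6,6,6,6,6,6,6]}' && python3 - <<'E'
from h import *
p=env.get_state()['eef_pos'];r=p[:2]-[.6332,-.0044];c,s=np.cos(.112),np.sin(.112);print(c*r[0]+s*r[1],-s*r[0]+c*r[1])
E
```

```text
time: 6.18
eef_pos: [0.4506, -0.0482, 0.0209]
orientation: [-0.0, -0.055, 0.998, -0.0]
contact_force: [0.5, -0.3, 0.6]
grip_width: 0.0593
finger_force: 0.0
-0.18639496512822096 -0.02307359099012992
```

Now push forward along riser x, with 11 cm = (10.9, 1.2) in world axes.

```bash
python3 -m creep '{"twist":[[0,0,0],[0,0,0],[0,0,0],[0,0,0],[0,0,0],[0,0,0],[0,0,0],[0,0,0],[0,0,0],[0,0,0]],"dp":[[0.8,0.1,0],[1.6,0.18,0],[2.4,0.27,0],[3.2,0.36,0],[4,0.45,0],[4.8,0.54,0],[5.6,0.63,0],[6.4,0.72,0],[7.2,0.81,0],[8,0.9,0]],"gripper":[6,6,6,6,6,6,6,6,6,6]}' && python3 -m creep '{"twist":[[0,0,0],[0,0,0],[0,0,0],[0,0,0],[0,0,0],[1.1,-10,0],[2.2,-20,0],[3.3,-30,0],[4.5,-39.8,0],[4.5,-39.8,0]],"dp":[[0.8,0.1,0],[1.6,0.18,0],[2.4,0.27,0],[2.9,0.33,0],[1.5,0.17,0.5],[1.5,0.17,0.5],[1.5,0.17,0.5],[1.5,0.17,0.5],[1.5,0.17,0.5],[1.5,0.17,0.5]],"gripper":[6,6,6,6,6,6,6,6,6,6]}'; python3 - <<'E'
from h import *
p=env.get_state()['eef_pos'];r=p[:2]-[.6332,-.0044];c,s=np.cos(.112),np.sin(.112);print(c*r[0]+s*r[1],-s*r[0]+c*r[1])
a=snap('scene','s3.png');b=snap('side','d3.png')
c=lambda I,x,y:cv2.resize(I[y:y+150,x:x+100,::-1],(400,600),interpolation=cv2.INTER_CUBIC)
cv2.imwrite('pics/c5.png',np.hstack([c(a,300,150),c(b,300,160)]))
E
```

```text
time: 7.42
eef_pos: [0.5311, -0.0385, 0.0205]
orientation: [0.0, -0.056, 0.998, -0.0]
contact_force: [-2.5, -0.2, 0.6]
grip_width: 0.0598
finger_force: 1.2
time: 8.68
eef_pos: [0.5413, -0.0377, 0.0214]
orientation: [0.262, -0.057, 0.963, 0.023]
contact_force: [-0.6, -0.1, 1.3]
grip_width: 0.0603
finger_force: 0.0
-0.0950285635445476 -0.022850181745902993
```

View pics/c5.png

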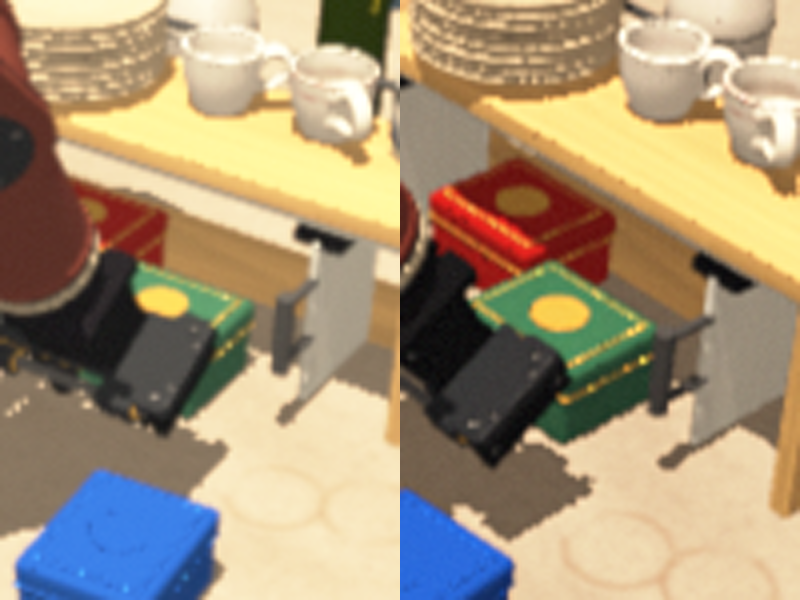

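The tin (badge at crop 160,300 and 558,313) runs parallel with the red tin and clear of the pull. I finish the tilt next.

```bash
python3 -m creep '{"twist":[[0.5,-5,0],[1.1,-10,0],[1.1,-10,0]],"dp":[[0,0,0],[0,0,0],[0,0,0]],"gripper":[6,6,6]}'; python3 -c "
from h import *
s=env.get_state();print(s['joint_positions'].round(2))"
```

```text
time: 9.15
eef_pos: [0.5364, -0.041, 0.0176]
orientation: [0.278, -0.06, 0.958, 0.029]
contact_force: [-0.2, -0.5, -0.5]
grip_width: 0.0601
finger_force: 0.0
[ 0.52  0.11 -0.44  2.39 -0.73  0.14  2.49]
```

```bash
python3 -m creep '{"twist":[[0,0,0],[0,0,0],[0,0,0],[0,0,0],[0.3,-3,0],[0.6,-5,0],[0.8,-7,0],[1,-8,0],[1,-8,0]],"dp":[[0.8,0.3,0.4],[1.6,0.45,0.4],[2.4,0.54,0.4],[3.2,0.63,0.4],[4,0.7,0.4],[4.8,0.8,0.4],[5.6,0.9,0.4],[6.4,1,0.4],[6.4,1,0.4]],"gripper":[6,6,6,6,6,6,6,6,6]}'; cat > r.py <<'E'
from h import *
from scipy.spatial.transform import Rotation as Ro
s=env.get_state();p=s['eef_pos'];r=p[:2]-[.6332,-.0044];c,n=np.cos(.112),np.sin(.112);print('riser',(c*r[0]+n*r[1]).round(4),(-n*r[0]+c*r[1]).round(4),s['joint_positions'].round(2))
q=s['orientation'];M=Ro.from_quat(np.r_[q[1:],q[0]]).as_matrix();print('tilt',np.degrees(np.arccos(-M[2,2])).round(1),'y yaw',np.degrees(np.arctan2(-M[0,1],M[1,1])).round(2),'y tilt',M[2,1].round(3),'F',s['contact_force'].round(1))
E
python3 r.py
```

```text
time: 10.28
eef_pos: [0.6034, -0.0366, 0.0466]
orientation: [0.324, -0.061, 0.943, 0.039]
contact_force: [0.1, 0.1, 0.5]
grip_width: 0.0598
finger_force: 0.0
riser -0.0332 -0.0287 [ 0.73  0.19 -0.66  2.29 -0.86  0.09  2.65]
tilt 38.1 y yaw 8.12 y tilt 0.034 F [0.1 0.1 0.5]
```

```bash
python3 -m creep '{"twist":[[0,0,0],[0,0,0],[0,8,0],[0,16,0],[0,24,0],[0,24,0],[0,24,0]],"dp":[[-1.5,-0.1,0],[-3,-0.2,0],[-4,-0.2,0],[-4,0,0],[-4,0.2,0],[-4,0.2,0],[-4,0.2,0]],"gripper":[6,6,6,6,6,6,6]}'; python3 r.py
```

```text
time: 11.15
eef_pos: [0.5647, -0.0346, 0.048]
orientation: [0.121, -0.052, 0.99, 0.05]
contact_force: [-0.2, -0.2, -1.2]
grip_width: 0.0599
finger_force: 0.0
riser -0.0715 -0.0223 [ 0.25  0.2  -0.2   2.05 -0.14  0.66  1.83]
tilt 15.0 y yaw 6.66 y tilt 0.085 F [-0.2 -0.2 -1.2]
```

```bash
python3 -m creep '{"twist":[[-2,-6,0],[-3.6,-12.4,0],[-3.6,-12.4,0],[-3.6,-12.4,0]],"dp":[[0,0,-1.5],[0,0,-2.6],[0,0,-2.6],[0,0,-2.6]],"gripper":[6,6,6,6]}'; python3 r.py
```

```text
time: 11.65
eef_pos: [0.5639, -0.0344, 0.0214]
orientation: [0.225, -0.061, 0.972, 0.014]
contact_force: [0.5, -0.6, 0.3]
grip_width: 0.06
finger_force: 0.0
riser -0.0722 -0.0221 [ 0.24  0.15 -0.22  2.26 -0.12  0.29  1.83]
tilt 26.1 y yaw 7.18 y tilt 0.001 F [ 0.5 -0.6  0.3]
```

```bash
python3 -m creep '{"twist":[[0,0,-0.5],[0,0,-0.5],[0,0,-0.5],[0,-1,-0.5],[0,-2,-0.5],[0,-2,-0.5],[0,-2,-0.5],[0,-2,-0.5],[0,-2,-0.5]],"dp":[[0.8,0.1,0],[1.6,0.18,0],[2.4,0.27,0],[3.2,0.36,0],[4,0.45,0],[4.8,0.54,0],[5.6,0.63,0],[6.4,0.72,0],[7,0.78,0]],"gripper":[6,6,6,6,6,6,6,6,6]}'; python3 r.py
```

```text
time: 12.78
eef_pos: [0.6333, -0.0266, 0.0203]
orientation: [0.242, -0.057, 0.968, 0.012]
contact_force: [-1.4, -0.3, -0.9]
grip_width: 0.0599
finger_force: 0.7
riser -0.0024 -0.0221 [ 0.16  0.26 -0.17  2.14 -0.04  0.26  1.73]
tilt 28.1 y yaw 6.66 y tilt -0.004 F [-1.4 -0.3 -0.9]
```

```bash
python3 -m creep '{"twist":[[0,0,0],[0,0,0],[0,0,0],[0,0,0]],"dp":[[0.3,0.03,0],[0.6,0.07,0],[0.9,0.1,0],[0.9,0.1,0]],"gripper":[6,6,6,6]}'; python3 r.py;  python3 -m creep '{"twist":[[0,0,0],[0,0,0]],"dp":[[0.2,0.02,0],[0.3,0.03,0]],"gripper":[6,6]}'; python3 r.py
```

```text
time: 13.28
eef_pos: [0.6421, -0.0257, 0.0206]
orientation: [0.243, -0.057, 0.968, 0.012]
contact_force: [-0.3, 0.6, 0.0]
grip_width: 0.0599
finger_force: 0.2
riser 0.0065 -0.0221 [ 0.15  0.27 -0.17  2.12 -0.03  0.26  1.72]
tilt 28.1 y yaw 6.66 y tilt -0.004 F [-0.3  0.6  0. ]
time: 13.52
eef_pos: [0.6448, -0.0255, 0.0205]
orientation: [0.242, -0.057, 0.968, 0.012]
contact_force: [-3.0, -0.2, -0.6]
grip_width: 0.0602
finger_force: 1.0
riser 0.0092 -0.0223 [ 0.15  0.28 -0.16  2.12 -0.03  0.27  1.72]
tilt 28.1 y yaw 6.66 y tilt -0.004 F [-3.  -0.2 -0.6]
```

```bash
for i in 1 2 3; do python3 -m creep '{"twist":[[0,0,0],[0,0,0]],"dp":[[0.15,0.02,0],[0.15,0.02,0]],"gripper":[6,6]}' >/dev/null; python3 r.py; done
```

```text
riser 0.0102 -0.0222 [ 0.15  0.28 -0.16  2.11 -0.03  0.27  1.72]
tilt 28.0 y yaw 6.66 y tilt -0.004 F [-5.2 -0.2  3.4]
riser 0.0106 -0.0222 [ 0.15  0.28 -0.16  2.11 -0.03  0.27  1.72]
tilt 27.9 y yaw 6.65 y tilt -0.004 F [-14.   -0.9   9.2]
riser 0.0109 -0.0221 [ 0.14  0.28 -0.16  2.11 -0.03  0.27  1.71]
tilt 27.8 y yaw 6.65 y tilt -0.004 F [-19.9  -1.9  13.7]
```

```bash
python3 -c "
from h import *
s=env.get_state();print(s['ft_torque'].round(2),s['contact_force'].round(1),s['eef_pos'],s['time'])"; python3 -m creep '{"twist":[[0,0,0],[0,0,0],[0,0,0],[0,0,0],[0,8,0],[0,16,0],[0,26,0],[0,26,0],[0,26,0]],"dp":[[-0.5,-0.05,0],[-2,-0.2,0],[-4.5,-0.5,0],[-7.5,-0.8,0],[-9.5,-1.5,2],[-9.5,-4,4],[-9.5,-7,6],[-9.5,-11,8],[-9.5,-14,9]],"gripper":[6,6,6,6,6,4,3,3,3]}'; python3 r.py; python3 - <<'E'
from h import *
a=snap('scene','s4.png');b=snap('side','d4.png')
c=lambda I,x,y:cv2.resize(I[y:y+120,x:x+80,::-1],(400,600),interpolation=cv2.INTER_CUBIC)
cv2.imwrite('pics/c6.png',np.hstack([c(a,300,160),c(b,310,170)]))
E
```

```text
[-0.19  2.98  0.06] [-19.9  -1.9  13.7] [ 0.64652856 -0.02518465  0.01921254] 14.275
time: 15.4
eef_pos: [0.5548, -0.1667, 0.1115]
orientation: [0.019, -0.052, 0.998, 0.024]
contact_force: [-0.9, 0.7, -0.5]
grip_width: 0.0323
finger_force: 0.0
riser -0.096 -0.1525 [ 0.34  0.27 -0.1   1.79 -0.04  1.06  1.94]
tilt 3.6 y yaw 6.06 y tilt 0.047 F [-0.9  0.7 -0.5]
```

View pics/c6.png

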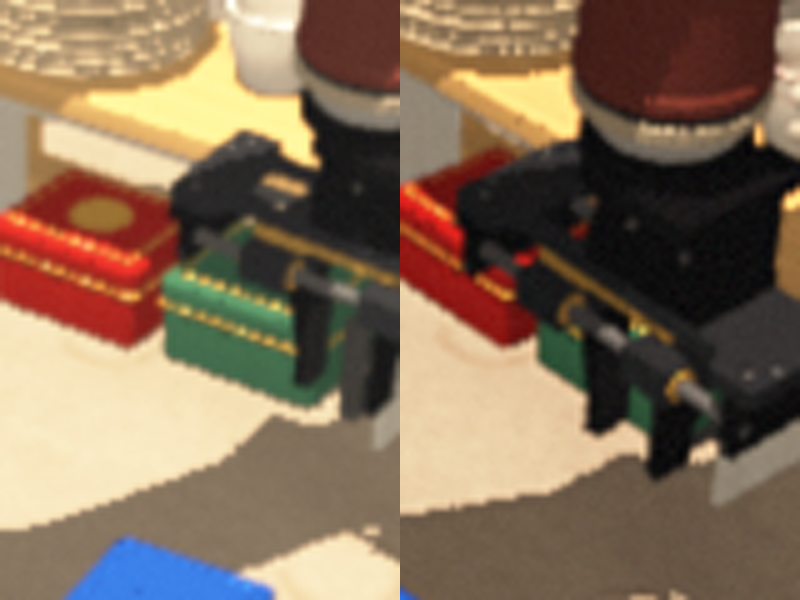

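Green now stands in line with the red front at the stop (front edges in one line through crop 130,345 and 300,405). Next I bring the closed fingers to the right of the pull, tilted.

```bash
python3 -m creep '{"twist":[[-0.6,-6.5,0],[-1.2,-13,0.4],[-1.2,-13,0.4],[-1.2,-13,0.4],[-1.2,-13,0.4],[-1.2,-13,0.4],[-1.2,-13,0.4],[-1.2,-13,0.4],[-1.2,-13,0.4]],"dp":[[0.2,-0.8,0],[0.2,-1.6,0],[0.2,-1.6,-1],[0.2,-1.6,-3.4],[1.5,-1.45,-3.4],[3,-1.3,-3.4],[4.5,-1.1,-3.4],[6.2,-0.9,-3.4],[6.2,-0.9,-3.4]],"gripper":[0,0,0,0,0,0,0,0,0]}'; python3 r.py
```

```text
time: 16.62
eef_pos: [0.618, -0.1731, 0.0767]
orientation: [0.131, -0.059, 0.99, 0.008]
contact_force: [0.6, -0.4, 0.1]
grip_width: 0.0
finger_force: 0.0
riser -0.034 -0.1659 [ 0.36  0.28 -0.11  1.87 -0.1   0.74  2.01]
tilt 15.1 y yaw 6.88 y tilt 0.001 F [ 0.6 -0.4  0.1]
```

```bash
python3 -m creep '{"twist":[[0,0,0],[0,0,0],[0,0,0],[0,0,0],[0,0,0],[0,0,0]],"dp":[[-0.06,0.5,0],[-0.11,1,0],[-0.17,1.5,0],[-0.22,2,0],[-0.28,2.5,0],[-0.33,3,0]],"gripper":[0,0,0,0,0,0]}'>/dev/null; python3 r.py; python3 -m creep '{"twist":[[0,0,0],[0,0,0],[0,0,0],[0,0,0]],"dp":[[-0.06,0.5,0],[-0.11,1,0],[-0.17,1.5,0],[-0.22,2,0]],"gripper":[0,0,0,0]}'>/dev/null; python3 r.py;python3 -m creep '{"twist":[[0,0,0],[0,0,0],[0,0,0],[0,0,0]],"dp":[[-0.06,0.5,0],[-0.11,1,0],[-0.17,1.5,0],[-0.22,2,0]],"gripper":[0,0,0,0]}'>/dev/null; python3 r.py
```

```text
riser -0.036 -0.138 [ 0.31  0.26 -0.12  1.91 -0.08  0.73  1.94]
tilt 15.1 y yaw 6.68 y tilt -0.001 F [ 0.4 -5.5 -1.2]
riser -0.0359 -0.1179 [ 0.29  0.25 -0.12  1.92 -0.06  0.72  1.9 ]
tilt 15.1 y yaw 6.68 y tilt -0.001 F [ 1.7 -5.7 -1.3]
riser -0.0358 -0.0977 [ 0.26  0.23 -0.13  1.94 -0.05  0.71  1.85]
tilt 15.1 y yaw 6.68 y tilt -0.001 F [ 1.3 -5.6 -1.5]
```

```bash
for i in 1 2 3 4; do python3 -m creep '{"twist":[[0,0,0],[0,0,0]],"dp":[[-0.03,0.25,0],[-0.06,0.5,0]],"gripper":[0,0]}'>/dev/null; python3 r.py|cut -d[ -f1,2; done
```

```text
riser -0.0358 -0.0934 [ 0.25  0.23 -0.13  1.94 -0.05  0.71  1.84]
tilt 15.1 y yaw 6.65 y tilt -0.001 F [ 2.  -7.8 -1.4]
riser -0.0358 -0.0883 [ 0.24  0.23 -0.14  1.95 -0.04  0.71  1.83]
tilt 15.1 y yaw 6.64 y tilt -0.001 F [ 0.9 -7.6 -1.7]
riser -0.0358 -0.0836 [ 0.23  0.23 -0.14  1.95 -0.04  0.71  1.82]
tilt 15.1 y yaw 6.63 y tilt -0.001 F [ 2.8 -8.8 -3. ]
riser -0.0358 -0.0786 [ 0.23  0.22 -0.14  1.95 -0.04  0.71  1.81]
tilt 15.1 y yaw 6.63 y tilt -0.001 F [ 2.7 -8.1 -3.9]
```

```bash
for i in 1 2 3; do python3 -m creep '{"twist":[[0,0,0],[0,0,0]],"dp":[[-0.02,0.15,0],[-0.03,0.3,0]],"gripper":[0,0]}'>/dev/null; python3 r.py|cut -d[ -f1,2; done
```

```text
riser -0.0358 -0.0755 [ 0.22  0.22 -0.14  1.96 -0.03  0.71  1.8 ]
tilt 15.1 y yaw 6.63 y tilt -0.001 F [ 3.2 -9.1 -2.2]
riser -0.0358 -0.0726 [ 0.22  0.22 -0.14  1.96 -0.03  0.71  1.79]
tilt 15.1 y yaw 6.63 y tilt -0.001 F [ 2.1 -7.9 -1.4]
riser -0.0358 -0.0696 [ 0.21  0.22 -0.14  1.96 -0.03  0.71  1.78]
tilt 15.1 y yaw 6.62 y tilt -0.001 F [ 3.3 -8.  -1.8]
```

```bash
for i in 1 2 3; do python3 -m creep '{"twist":[[0,0,0],[0,0,0]],"dp":[[-0.01,0.1,0],[-0.02,0.2,0]],"gripper":[0,0]}'>/dev/null; python3 r.py|cut -d[ -f1,2; done
```

```text
riser -0.0358 -0.0676 [ 0.21  0.22 -0.14  1.96 -0.03  0.71  1.78]
tilt 15.1 y yaw 6.63 y tilt -0.001 F [ 2.1 -8.1 -1.6]
riser -0.0357 -0.0656 [ 0.21  0.22 -0.14  1.96 -0.02  0.71  1.77]
tilt 15.1 y yaw 6.62 y tilt -0.001 F [ 2.7 -9.9 -2.5]
riser -0.0357 -0.0637 [ 0.2   0.22 -0.15  1.96 -0.02  0.71  1.77]
tilt 15.1 y yaw 6.62 y tilt -0.001 F [ 2.6 -9.4 -2. ]
```

```bash
for i in 1 2 3; do python3 -m creep '{"twist":[[0,0,0],[0,0,0]],"dp":[[-0.01,0.1,0],[-0.02,0.2,0]],"gripper":[0,0]}'>/dev/null; python3 r.py|cut -d[ -f1,2; done
```

```text
riser -0.0357 -0.0616 [ 0.2   0.22 -0.15  1.96 -0.02  0.71  1.76]
tilt 15.1 y yaw 6.62 y tilt -0.001 F [ 2.4 -8.8 -1.9]
riser -0.0357 -0.0596 [ 0.2   0.21 -0.15  1.97 -0.02  0.7   1.76]
tilt 15.1 y yaw 6.62 y tilt -0.001 F [ 1.8 -9.1 -1.1]
riser -0.0357 -0.0576 [ 0.2   0.21 -0.15  1.97 -0.02  0.7   1.75]
tilt 15.1 y yaw 6.62 y tilt -0.001 F [ 2.  -9.1 -1.7]
```

```bash
for i in 1 2 3; do python3 -m creep '{"twist":[[0,0,0],[0,0,0]],"dp":[[-0.01,0.1,0],[-0.02,0.15,0]],"gripper":[0,0]}'>/dev/null; python3 r.py|cut -d[ -f1,2; done
```

```text
riser -0.0357 -0.056 [ 0.19  0.21 -0.15  1.97 -0.02  0.7   1.75]
tilt 15.1 y yaw 6.63 y tilt -0.001 F [ 2.7 -8.3 -1.9]
riser -0.0357 -0.0545 [ 0.19  0.21 -0.15  1.97 -0.02  0.7   1.75]
tilt 15.1 y yaw 6.63 y tilt -0.001 F [ 2.2 -8.5 -2.8]
riser -0.0357 -0.053 [ 0.19  0.21 -0.15  1.97 -0.01  0.7   1.74]
tilt 15.1 y yaw 6.63 y tilt -0.001 F [ 2.1 -9.3 -2.3]
```

```bash
for i in 1 2 3; do python3 -m creep '{"twist":[[0,0,0],[0,0,0]],"dp":[[-0.01,0.1,0],[-0.02,0.15,0]],"gripper":[0,0]}'>/dev/null; python3 r.py|cut -d[ -f1,2; done
```

```text
riser -0.0357 -0.0514 [ 0.19  0.21 -0.15  1.97 -0.01  0.7   1.74]
tilt 15.1 y yaw 6.63 y tilt -0.001 F [ 2.  -8.6 -3. ]
riser -0.0357 -0.0501 [ 0.18  0.21 -0.15  1.97 -0.01  0.7   1.74]
tilt 15.1 y yaw 6.62 y tilt -0.001 F [  2.8 -10.   -3. ]
riser -0.0357 -0.05 [ 0.18  0.21 -0.15  1.97 -0.01  0.7   1.73]
tilt 15.1 y yaw 6.54 y tilt -0.002 F [  5.  -13.8  -4.5]
```

```bash
python3 -m creep '{"twist":[[0,0,0],[0,0,0]],"dp":[[-0.01,0.08,0],[-0.01,0.08,0]],"gripper":[0,0]}'>/dev/null; python3 r.py|cut -d[ -f1,2
```

```text
riser -0.0357 -0.05 [ 0.18  0.21 -0.15  1.97 -0.01  0.7   1.73]
tilt 15.1 y yaw 6.49 y tilt -0.003 F [  4.9 -15.4  -3.2]
```

```bash
python3 -m creep '{"twist":[[0,0,0],[0,0,0],[0,0,0]],"dp":[[-0.02,0.18,0],[-0.02,0.18,0],[-0.02,0.18,0]],"gripper":[0,0,0]}'>/dev/null; python3 r.py|cut -d[ -f1,2
```

```text
riser -0.0358 -0.0498 [ 0.18  0.21 -0.15  1.97 -0.01  0.7   1.73]
tilt 15.1 y yaw 6.39 y tilt -0.004 F [  6.7 -20.1  -6.3]
```

Tight at about 20 N. I let go, retreat right and then back, and take a last look.

```bash
python3 -m creep '{"twist":[[0,0,0],[0,0,0],[0,0,0],[0,0,0],[0,0,0],[0,0,0],[0,0,0],[0,0,0],[0,0,0],[0,0,0]],"dp":[[0.1,-0.7,0],[0.2,-2,0],[0.2,-3,0],[-1.5,-3.2,0],[-5,-3.5,0],[-9,-4,2],[-13,-5,6],[-14,-9,11],[-14,-14,16],[-14,-19,20]],"gripper":[0,0,0,0,0,0,0,0,0,0]}'; python3 - <<'E'
from h import *
a=snap('scene','s5.png');b=snap('side','d5.png')
c=lambda I,x,y:cv2.resize(I[y:y+120,x:x+80,::-1],(400,600),interpolation=cv2.INTER_CUBIC)
cv2.imwrite('pics/c7.png',np.hstack([c(a,290,160),c(b,300,170)]))
E
```

```text
time: 25.0
eef_pos: [0.4616, -0.2323, 0.2708]
orientation: [0.131, -0.059, 0.99, 0.008]
contact_force: [1.1, -0.7, -0.9]
grip_width: -0.0002
finger_force: 0.0
```

View pics/c7.png

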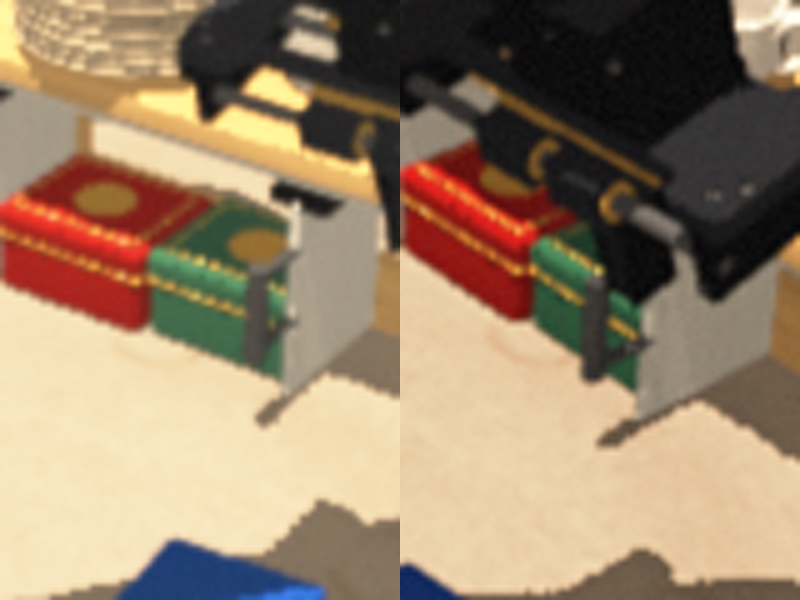

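The last look shows red, green and divider touching (seams at crop x≈148 and 288) with the tin fronts in one line. The gripper is clear.

```bash
python3 -c "
from h import *
print(env.job_done())"
```

```text
the job is handed in; nothing more can be done
None
```

I pushed the green tin back until it met the stop, slid the divider left until both tins were tight against the guide plate (about 20 N on the pull), let go, and handed the job in at about 25 s; the hand-in gave no verdict.

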